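# Rest the curling iron and hold its clip open for wiping

### The arm

A 7-joint arm with a two-finger parallel gripper is mounted at the origin on a cart in front of the work surface, level with it; the furniture and walls round the work are solid. World frame = base frame: x ahead of the robot, y to its left, z up, the work surface at z = 0. Lengths are in m, angles in rad, forces in N, time in s.
With the tool pointing down it reaches from about 0.4 to 0.9 m from the base axis. Payload 5.5 kg.
Tool frame: the origin (TCP) lies midway between the tips of the shut fingers; the grasp point (between the pads) lies 19 mm behind it; z points along the fingers, y is the line along which they close (so a half turn about z gives the same grasp; the last joint's range is limited). The gripper opens to 85 mm and grips with 20 to 120 N. Pads are 22 mm wide; open, the fingers measure 114 mm over their backs; the gripper's body (76 mm by 85 mm) begins 54 mm behind the grasp point. The pads swing forward as they close: fully open they stand 13 mm farther back than shut.
Start: joints at [-0.842, 0.501, -0.427, 1.55, 0.221, 1.138, -0.21], TCP at [0.292, 0.581, 0.231] pointing down, gripper open.
Joint ranges: [-2.88, 2.88], [-0.31, 2.03], [-1.54, 1.56], [0.2, 2.42], [-1.41, 4.55], [0.19, 2.02], [-2.57, 2.57]. Speed limits (rad/s): [2.57, 2.57, 3.14, 3.14, 3.14, 3.14, 3.14].

### API

Orientations are given as a rotation vector (axis times angle).
In Python, from station import sense, capture, hand_in, silhouettes gives the robot as it stands.
- The arm moves only by the tool servo_tool, never from a script. Its arguments are lists of equal length, an entry for each row: "xyz": the shift along the tool's x, y, z in m, a list of three; "rot": the turn, a rotation vector about the tool's x, y, z in degrees, a list of three; "fingers": the opening, from 0 (shut) to 1 (fully open). In form: {"xyz": [[dx, dy, dz], ...], "rot": [[wx, wy, wz], ...], "fingers": [fingers, ...]}. A call has 1 to 5 rows; each row shifts and turns the commanded pose from where the row before left it, along the tool's axes as they then stand; what a row does not reach is not made up. A row lasts 1/10 s, in which the tool goes at most 50 mm and 8.59 degrees, less where a joint would pass 70% of its speed; a pose out of reach is approached as far as the arm can. A call is refused whole if a number of a shift passes 0.05 or a number of a turn 8.59, either way. A call with a gripper value outside its range is refused whole. The fingers move at their own pace and stop on an object; the grip force is fixed at half the most. Time passes only in rows, so rows that do not move let the fingers close. It gives the time, the measured TCP pose, the force, the opening and the grip force at its end, in the units of the state.
- sense(): the state, without advancing time (a new reading comes with each control period).
- capture(name): name is "side" or "top" or "wrist"; returns a dict with "image" (384x512x3 uint8, blue, green, red), "range_z" (384x512 float32, m along the optical axis (not along the pixel's ray), 0 where there is no reading), "fx", "fy", "cx", "cy" (pixels), "rvec" (rotation vector, rad) and "tvec" (3), from world to camera coordinates, as OpenCV has them. Camera axes: x right, y down, z forward; pixel columns grow to the right and rows downward; lengths in m; the calibration is good to about 2 mm. A picture is of the moment at which its call begins.
- hand_in(): hands the job in; it is judged then, once.
Trained networks look in a picture, given as the dict that the camera call returned (one of the last four; its "shot" number tells which), for a name from the list of things; names that differ only in an ending like _2 or _b are one class to them, and where a whole thing is asked for, a point or a joint stands for the part that bears it (a point fixed in the world has none). Each returns a list of dicts, best first, with "score" (0 to 1); they miss things now and then, are a little off and sometimes report something else, mostly with a low value. They report only what shows in the picture. A call takes as long as a camera call.
- silhouettes(thing, picture): "mask" (384x512 bool, what is visible of it) and "box" ([left, top, right, bottom] in pixels, round what is visible of it).
The state is a dict: "time_s": time; "joint_pos": joint angles; "joint_vel": joint speeds; "tau": joint torques, N m; "tcp_pos": TCP position; "eef_rot": TCP orientation; "ft_force": force on the tool from outside, world axes, zero at the start; "wrist_torque": the same for the moment, N m; "width": finger opening in m; "finger_force": force on a finger pad.
Only numpy, scipy, OpenCV 4.12 (cv2) and the standard library are available. Lean on these libraries where they do the work, as an engineer would, in place of code of your own. Each camera call takes 0.05 s, during which the arm holds its last target. There are 200 camera calls.

### The job

Lay the cordless curling iron in the bench rest, handle in the padded saddle and barrel in the steel V, level and with its thumb pad on top, lowering it right in before you let go. Then press the spring-loaded thumb pad down with the fingers until the clip stands about 25 degrees open, never pushing it on to its stop, and finish while still holding it there, so that the barrel can be wiped under the clip. Leave the cream pot, the oil bottle and the timer where they are.

Things in the scene. Friction and masses are not known exactly. Their poses are not given: they have to be found in the camera images.
- curling_iron: cordless curling iron, 0.4 kg: black 30 x 30 mm square handle (x = -105 to 60 mm), copper-coloured barrel 25 mm thick (x = 84 to 239), common axis at z = 15; wire foot below x = 99. Origin: underside at the grip point near the balance; +x to the barrel tip, +z up with the thumb pad on top. Starts on the counter, pad up. Grasp across the handle from above at x = -20 to 10
- stand: fixed bench rest: steel plate 284 x 76 mm, top at z = 10 mm, two uprights. Iron is laid right when its origin is at (0, 0, 55 mm) here, axes alike; x may be 20 mm off. Padded saddle at x = -55: channel 34 mm wide, floor z = 55, walls to 69, flared lips to 82 and 55 apart. Steel V at x = 155: 45 degree flanks, lowest z = 52, tops z = 76, 48 apart; holds barrel axis at z = 70. Origin on the counter
- clip (a joint): opening angle of the iron's clip, rad: 0 = closed on the barrel, grows as the thumb pad is pressed down; 25 degrees = 0.44, stop at 0.62. Hinge across the iron at x = 77, z = 34 mm of the iron's frame. A spring shuts it: pressing the pad takes about 4 N to start, 6 N at 0.44 rad
- thumb_pad: black ribbed thumb pad of the clip, 26 x 20 x 5 mm. Origin: centre of its top face, where to press. Clip closed: at x = 35, z = 68 mm of the iron's frame (123 mm above the counter in the rest), rising to the tail by 0.22 rad. It turns about the clip's hinge: 0.44 rad lowers it 21 mm, 0.60 rad 30 mm, and it moves 10 to 12 mm towards the tail
- cream_pot: bystander: round cream pot with orange lid, 60 mm wide, 38 mm high, origin at the centre of its underside. It stands towards the left end of the counter, where a side cabinet 0.23 m high begins at about y = 0.47 m: come from there and cross the counter at a height of 0.35 m or more
- oil_bottle: bystander: amber dropper bottle, 33 mm wide, 102 mm high, origin at the centre of its underside
- minute_timer: bystander: round white minute timer, 55 mm wide, 35 mm high, origin at the centre of its underside

How it is judged:
By the outcome, as a careful person would: the job done as asked, in the order asked, and still so for the second after the job is handed in, while the arm keeps its last pose, push and grip.
It also fails if it takes over 59 s, if anything falls off the work surface, if the arm or the gripper's body presses on something with over 40 N, if the wrist force passes 120 N, or if a joint passes its speed limit or range.

## Working session

There is one attempt and no reset: what is moved stays moved. The work goes in short steps, Python scripts to look and compute and a tool call to move; the robot and the scene stay as the last step left them, time stands still between calls to the robot, and variables do not carry over. Pictures are saved under pics/ and viewed, at most 10 in all, crops included, and the job is handed in when it is done.

Besides the shell and the picture viewer there is one more tool, called after "Emit:" by a JSON object that holds its "api" and its "payload", one argument or row to a line. servo_tool: Moves the arm, as the interface text tells. Its arguments: {"type":"object","properties":{"xyz":{"type":"array","items":{"type":"array","items":{"type":"number"}}},"rot":{"type":"array","items":{"type":"array","items":{"type":"number"}}},"fingers":{"type":"array","items":{"type":"number"}}},"required":["xyz","rot","fingers"]}

```bash
mkdir -p pics; cat > h.py <<'E'
import numpy as np, cv2
from station import sense, capture, hand_in, silhouettes
def world(p, mask):
    v,u=np.nonzero(mask&(p["range_z"]>0)); z=p["range_z"][v,u]
    c=np.c_[(u-p["cx"])*z/p["fx"],(v-p["cy"])*z/p["fy"],z]
    R=cv2.Rodrigues(np.array(p["rvec"],float))[0]
    return (c-np.array(p["tvec"]).ravel())@R
def tool():
    s=sense(); return np.array(s["tcp_pos"]),cv2.Rodrigues(np.array(s["eef_rot"],float))[0]
E
cat > a.py <<'E'
from h import *
np.set_printoptions(precision=4,suppress=True)
s=sense(); print(s); 
ims=[]
for n in ("top","side"):
    p=capture(n); im=p["image"].copy()
    for t in ("curling_iron","stand","thumb_pad","cream_pot","oil_bottle","minute_timer"):
        for d in silhouettes(t,p)[:1]:
            w=world(p,d["mask"]); b=[int(x) for x in d["box"]]
            print(n,t,round(d["score"],2),b,np.percentile(w,[2,50,98],axis=0).tolist() if len(w) else None)
            cv2.rectangle(im,b[:2],b[2:],(0,255,0),1); cv2.putText(im,t,(b[0],b[1]-2),0,.35,(0,0,255),1)
    ims.append(im)
cv2.imwrite("pics/a0.png",cv2.resize(ims[0],(800,600)));cv2.imwrite("pics/a1.png",cv2.resize(ims[1],(800,600)))
E
python3 a.py
```

```text
{'time_s': 0.0, 'joint_pos': array([-0.8418,  0.5019, -0.4267,  1.5514,  0.2208,  1.1383, -0.2103]), 'joint_vel': array([ 0.0004, -0.0007, -0.0005,  0.0009, -0.    , -0.0013,  0.001 ]), 'tau': array([  0.0005, -56.9531,  -5.8159, -28.094 ,   0.0105,   0.012 ,
        -0.    ]), 'tcp_pos': array([0.2917, 0.5801, 0.2303]), 'eef_rot': array([-0.725 , -3.0563,  0.003 ]), 'ft_force': array([0.0776, 0.2141, 0.1138]), 'wrist_torque': array([-0.0198, -0.0446,  0.0375]), 'finger_force': 0.0, 'width': 0.0853950020009617}
top stand 0.83 [119, 201, 204, 226] [[0.3769084686593864, 0.10036735083876315, -0.0010185611984121884], [0.41492518579745663, 0.2368093224250033, 0.009881854758187354], [0.4534510276677798, 0.36897098224426433, 0.07534012054913933]]
top cream_pot 0.64 [129, 166, 152, 183] [[0.5166401164869792, 0.27605905042403567, 0.0008966389532352456], [0.5437054081101633, 0.29963455291705116, 0.03708129860993818], [0.5731394480147318, 0.3316152681598829, 0.04192827950401417]]
top oil_bottle 0.67 [351, 182, 367, 195] [[0.49137126194471425, -0.4303880676746615, 0.0026619679629161412], [0.5049
[... 851 characters left out ...]
0.46 [232, 127, 245, 143] [[0.5171005495244299, 0.27320130843031953, 0.0034434244272240765], [0.5405659974972241, 0.29213650631169624, 0.03415957223325303], [0.5659854752750051, 0.33232902718236523, 0.045983954683121976]]
side oil_bottle 0.48 [263, 258, 271, 283] [[0.49297096882177943, -0.4438192775340259, 0.00240204691428214], [0.506666858573087, -0.43610602461131365, 0.05372042284442867], [0.5241590681967304, -0.4222141171640929, 0.09714974028780061]]
side minute_timer 0.49 [232, 297, 253, 314] [[0.39178214878145523, -0.5433475753517834, 0.0062357705636635384], [0.41579679980720835, -0.5264610771294493, 0.02817429843810755], [0.44078656515942116, -0.49671198963915747, 0.03701131577275796]]
```

View pics/a0.png

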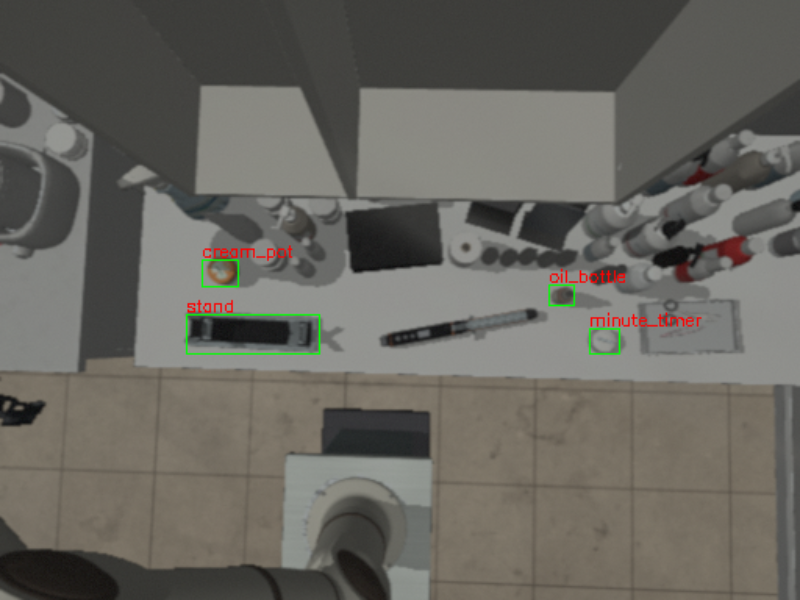

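View pics/a1.png

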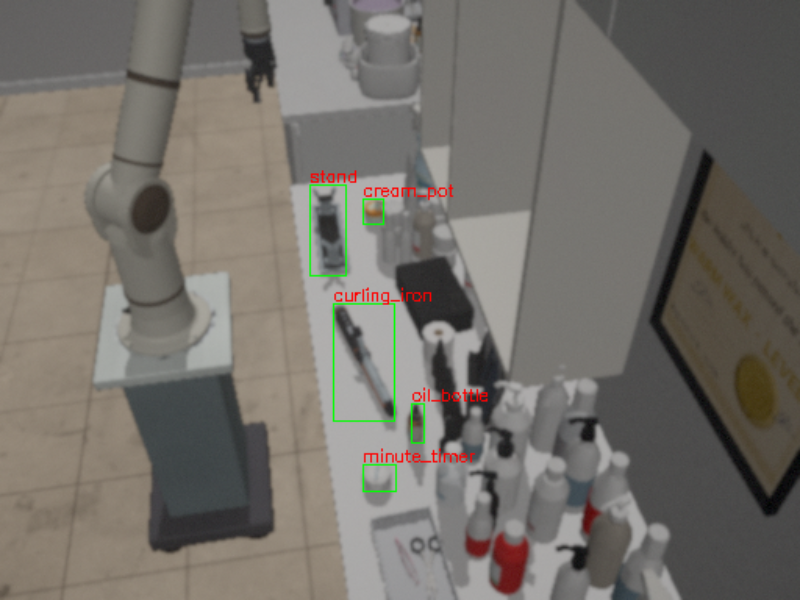

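The top picture shows the stand at px (253,334), running along y. The iron is at px (460,328), with its handle to the left and barrel to the right, and the bystanders are clear of the path. I'll rise, then cross to look closely with the wrist camera.

Emit:
{"api": "servo_tool", "payload": {
  "xyz": [
    [0, 0, -0.04],
    [0, 0, -0.04],
    [0, 0, -0.04],
    [0, 0, -0.04],
    [0, 0, 0]
  ],
  "rot": [
    [0, 0, 0],
    [0, 0, 0],
    [0, 0, 0],
    [0, 0, 0],
    [0, 0, 0]
  ],
  "fingers": [1, 1, 1, 1, 1]
}}

```text
time_s: 1.2
tcp_pos: [0.2925, 0.5834, 0.3987]
eef_rot: [0.725, 3.054, 0.018]
ft_force: [0.3, 0.1, -0.0]
width: 0.0854
finger_force: 0.0
```

Emit:
{"api": "servo_tool", "payload": {
  "xyz": [
    [-0.03, -0.03, 0],
    [-0.03, -0.03, 0],
    [-0.03, -0.03, 0],
    [-0.03, -0.03, 0],
    [-0.03, -0.03, 0]
  ],
  "rot": [
    [0, 0, 0],
    [0, 0, 0],
    [0, 0, 0],
    [0, 0, 0],
    [0, 0, 0]
  ],
  "fingers": [1, 1, 1, 1, 1]
}}

```text
time_s: 1.7
tcp_pos: [0.3588, 0.3776, 0.391]
eef_rot: [0.725, 3.057, 0.0]
ft_force: [0.8, 0.9, 0.3]
width: 0.0856
finger_force: 0.0
```

Emit:
{"api": "servo_tool", "payload": {
  "xyz": [
    [-0.03, -0.03, 0],
    [-0.03, -0.03, 0],
    [-0.03, -0.03, 0],
    [0, 0, 0],
    [0, 0, 0]
  ],
  "rot": [
    [0, 0, 8],
    [0, 0, 8],
    [0, 0, 8],
    [0, 0, 8],
    [0, 0, 8]
  ],
  "fingers": [1, 1, 1, 1, 1]
}}

```text
time_s: 2.2
tcp_pos: [0.3815, 0.2533, 0.3914]
eef_rot: [1.738, 2.616, 0.001]
ft_force: [0.1, 1.0, 0.5]
width: 0.0855
finger_force: 0.0
```

Emit:
{"api": "servo_tool", "payload": {
  "xyz": [
    [0, 0, 0],
    [0, 0, 0],
    [0, 0, 0],
    [0, 0, 0],
    [0, 0, 0]
  ],
  "rot": [
    [0, 0, 8],
    [0, 0, 8],
    [0, 0, 7],
    [0, 0, 0],
    [0, 0, 0]
  ],
  "fingers": [1, 1, 1, 1, 1]
}}

```text
time_s: 2.7
tcp_pos: [0.3811, 0.2549, 0.3911]
eef_rot: [-2.212, -2.231, 0.0]
ft_force: [-0.4, -0.2, -0.9]
width: 0.0853
finger_force: 0.0
```

```bash
cat > b.py <<'E'
from h import *
import sys
np.set_printoptions(precision=4,suppress=True)
p=capture("wrist"); im=p["image"].copy()
R=cv2.Rodrigues(np.array(p["rvec"],float))[0]; print("cam",-R.T@np.array(p["tvec"]).ravel(),R[2])
for t in sys.argv[2:]:
    for d in silhouettes(t,p)[:1]:
        w=world(p,d["mask"]); b=[int(x) for x in d["box"]]
        r=cv2.minAreaRect(w[:,:2].astype(np.float32)); print(t,d["score"],b,r,np.percentile(w,[1,50,99],axis=0).tolist())
        np.save("pics/"+t+".npy",w)
        cv2.rectangle(im,b[:2],b[2:],(0,255,0),1)
cv2.imwrite("pics/%s.png"%sys.argv[1],im)
E
python3 b.py b0 stand
python3 - <<'E'
import numpy as np
w=np.load("pics/stand.npy")
for lo in np.arange(.09,.39,.015):
    m=w[(w[:,1]>lo)&(w[:,1]<lo+.015)]
    if len(m): h=m[m[:,2]>.045]; print(round(lo,3),len(m),m[:,2].max().round(3),[h[:,0].min().round(3),h[:,0].max().round(3)] if len(h) else '', [m[:,0].min().round(3),m[:,0].max().round(3)])
E
```

```text
cam [0.38   0.3393 0.5336] [ 0.004  -0.3246 -0.9458]
stand 0.6 [249, 37, 309, 223] ((0.41745325922966003, 0.24293601512908936), (0.2851647436618805, 0.07972382754087448), 88.34638977050781) [[0.37817116919354005, 0.11264239525634172, 0.00729658718409684], [0.41546190755038803, 0.26072743340541643, 0.010253666079914368], [0.4529908975494838, 0.3811916762903118, 0.08066309260556483]]
0.09 44 0.011  [np.float64(0.376), np.float64(0.448)]
0.105 86 0.012  [np.float64(0.376), np.float64(0.45)]
0.12 347 0.078 [np.float64(0.387), np.float64(0.438)] [np.float64(0.376), np.float64(0.451)]
0.135 753 0.078 [np.float64(0.388), np.float64(0.439)] [np.float64(0.375), np.float64(0.45)]
0.15 406 0.015  [np.float64(0.377), np.float64(0.451)]
0.165 411 0.013  [np.float64(0.377), np.float64(0.452)]
0.18 415 0.013  [np.float64(0.377), np.float64(0.451)]
0.195 426 0.013  [np.float64(0.378), np.float64(0.453)]
0.21 452 0.013  [np.float64(0.378), np.float64(0.451)]
0.225 440 0.013  [np.float64(0.378), np.float64(0.453)]
0.24 487 0.013  [np.float64(0.378), np.float64(0.453)]
0.255 469 0.013  [np.float64(0.378), np.float64(0.454)]
0.27 497 0.013  [np.float64(0.379), np.float64(0.454)]
0.285 513 0.013  [np.float64(0.381), np.float64(0.455)]
0.3 494 0.013  [np.float64(0.381), np.float64(0.455)]
0.315 549 0.014  [np.float64(0.381), np.float64(0.455)]
0.33 579 0.084 [np.float64(0.388), np.float64(0.447)] [np.float64(0.38), np.float64(0.454)]
0.345 654 0.083 [np.float64(0.388), np.float64(0.448)] [np.float64(0.382), np.float64(0.46)]
0.36 514 0.083 [np.float64(0.389), np.float64(0.439)] [np.float64(0.382), np.float64(0.458)]
0.375 335 0.012  [np.float64(0.382), np.float64(0.456)]
```

View pics/b0.png

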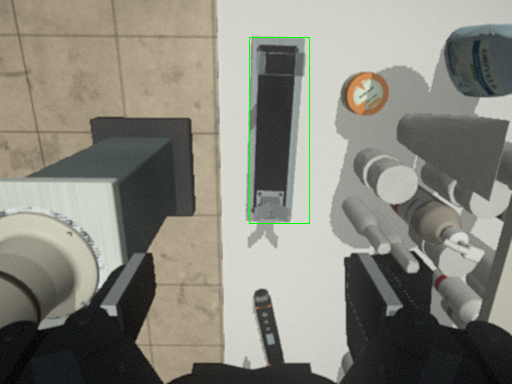

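The stand shows its saddle at the image top (275,55), at y ≈ 0.35. The V is at the bottom (270,205), at y ≈ 0.14. So the barrel goes towards -y, the way the iron already lies. Next I'll move over the iron.

Emit:
{"api": "servo_tool", "payload": {
  "xyz": [
    [-0.047, 0.004, 0],
    [-0.047, 0.004, 0],
    [-0.047, 0.004, 0],
    [-0.047, 0.004, 0],
    [-0.047, 0.004, 0]
  ],
  "rot": [
    [0, 0, 0],
    [0, 0, 0],
    [0, 0, 0],
    [0, 0, 0],
    [0, 0, 0]
  ],
  "fingers": [1, 1, 1, 1, 1]
}}

```text
time_s: 3.3
tcp_pos: [0.4023, 0.0182, 0.3915]
eef_rot: [2.213, 2.229, 0.001]
ft_force: [1.2, 0.4, 0.0]
width: 0.0855
finger_force: 0.0
```

Emit:
{"api": "servo_tool", "payload": {
  "xyz": [
    [-0.047, 0.004, 0],
    [-0.047, 0.004, 0],
    [-0.047, 0.004, 0],
    [0, 0, 0],
    [0, 0, 0]
  ],
  "rot": [
    [0, 0, 0],
    [0, 0, 0],
    [0, 0, -7],
    [0, 0, -7],
    [0, 0, 0]
  ],
  "fingers": [1, 1, 1, 1, 1]
}}

```text
time_s: 3.8
tcp_pos: [0.415, -0.1198, 0.3912]
eef_rot: [-1.935, -2.475, -0.0]
ft_force: [-0.1, 1.5, -0.2]
width: 0.0857
finger_force: 0.0
```

```bash
cat >> b.py <<'E'
s=sense(); print(s["tcp_pos"],s["eef_rot"])
E
python3 b.py b1 curling_iron thumb_pad
```

```text
cam [ 0.3946 -0.0379  0.5337] [ 0.0791 -0.3147 -0.9459]
curling_iron 0.55 [237, 73, 266, 278] ((0.43658673763275146, -0.21210093796253204), (0.04009715095162392, 0.35003551840782166), 13.75768756866455) [[0.3931735935879986, -0.36351940228588525, 0.007162927548708841], [0.4283721467065024, -0.16775382492518978, 0.029962039829609273], [0.4745505415479282, -0.04340244227756804, 0.07050802577765446]]
thumb_pad 0.53 [248, 168, 257, 183] ((0.42913880944252014, -0.1759665608406067), (0.017408933490514755, 0.024595795199275017), 14.105240821838379) [[0.4191169509731601, -0.18834482383967505, 0.06519354854645174], [0.42902205128422066, -0.17544835820067856, 0.06888369990669142], [0.4392045742804695, -0.16368412742527147, 0.07202330874424143]]
[ 0.4153 -0.1175  0.3912] [-1.9344 -2.4749 -0.0003]
```

View pics/b1.png

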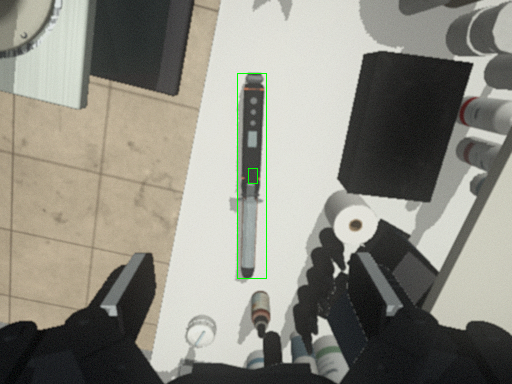

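```bash
cat > c.py <<'E'
from h import *
np.set_printoptions(precision=4,suppress=True)
def fit(q): return cv2.fitLine(q[:,:2].astype(np.float32),cv2.DIST_HUBER,0,.01,.01).ravel()
w=np.load("pics/curling_iron.npy")
h=w[(w[:,2]>.026)&(w[:,2]<.034)&(w[:,1]>-.15)]; f=fit(h);print("handle",f,len(h))
a=w[(w[:,2]>.02)]; f=fit(a); d=f[:2]*np.sign(-f[1]); print("axis",f,np.degrees(np.arctan2(d[0],-d[1])))
t=(a[:,:2]-f[:2])@d; print("extent",t.min(),t.max(), f[:2]+d*(t.min()+.105), f[:2]+d*(t.max()-.239))
s=np.load("pics/stand.npy")
P=[]
for lo,hi in((.11,.16),(.32,.38)):
    q=s[(s[:,1]>lo)&(s[:,1]<hi)&(s[:,2]>.06)]; r=cv2.minAreaRect(q[:,:2].astype(np.float32)); print(r); P.append(r[0])
pl=s[(s[:,2]<.02)&(s[:,2]>.006)]; print("plate",cv2.minAreaRect(pl[:,:2].astype(np.float32)))
E
python3 c.py
```

```text
handle [ 0.2132 -0.977   0.4131 -0.0976] 1320
axis [ 0.2073 -0.9783  0.4302 -0.1795] 11.962014
extent -0.8773344255184404 -0.5349706363122375 [ 0.0472 -0.2227] [ 0.0468 -0.2211]
((0.41293439269065857, 0.13742154836654663), (0.02168262004852295, 0.05249674245715141), 88.73468780517578)
((0.41799336671829224, 0.34740012884140015), (0.027340862900018692, 0.06011573225259781), 88.8515853881836)
plate ((0.41564327478408813, 0.24210092425346375), (0.2834453582763672, 0.07600466161966324), 88.59516906738281)
```

Emit:
{"api": "servo_tool", "payload": {
  "xyz": [
    [-0.013, 0.001, 0.04],
    [0, 0, 0.045],
    [0, 0, 0.045],
    [0, 0, 0.045],
    [0, 0, 0.045]
  ],
  "rot": [
    [0, 0, 1.8],
    [0, 0, 0],
    [0, 0, 0],
    [0, 0, 0],
    [0, 0, 0]
  ],
  "fingers": [1, 1, 1, 1, 1]
}}

```text
time_s: 4.45
tcp_pos: [0.4196, -0.1296, 0.17]
eef_rot: [1.972, 2.445, 0.002]
ft_force: [1.2, -0.1, -0.7]
width: 0.0855
finger_force: 0.0
```

Emit:
{"api": "servo_tool", "payload": {
  "xyz": [
    [0, 0, 0.04],
    [0, 0, 0.03],
    [0, 0, 0.01],
    [0, 0, 0],
    [0, 0, 0]
  ],
  "rot": [
    [0, 0, 0],
    [0, 0, 0],
    [0, 0, 0],
    [0, 0, 0],
    [0, 0, 0]
  ],
  "fingers": [1, 1, 1, 1, 1]
}}

```text
time_s: 4.95
tcp_pos: [0.4204, -0.1308, 0.0924]
eef_rot: [1.972, 2.444, 0.002]
ft_force: [0.2, -0.0, -0.0]
width: 0.0855
finger_force: 0.0
```

```bash
python3 b.py b2 curling_iron thumb_pad
```

```text
cam [ 0.4022 -0.0483  0.2348] [ 0.0713 -0.3173 -0.9456]
curling_iron 0.88 [225, 51, 276, 370] ((0.42336544394493103, -0.16315045952796936), (0.04415232315659523, 0.25312092900276184), 14.329652786254883) [[0.3919151210356639, -0.2605836314748517, 0.010703029200012723], [0.41882816726313954, -0.12622719124609644, 0.02983537316316391], [0.45444812794570233, -0.041829247825025194, 0.0706911943779039]]
thumb_pad 0.95 [235, 282, 267, 316] ((0.432024747133255, -0.1872377097606659), (0.02556828409433365, 0.0519668310880661), 10.486098289489746) [[0.41758676887839374, -0.20082206032495897, 0.024889055706875943], [0.42847235319438765, -0.17305817764484602, 0.06886390503705543], [0.4469210280006465, -0.1616102932099081, 0.07157670643937131]]
[ 0.4208 -0.1311  0.0929] [1.9713 2.4425 0.003 ]
```

View pics/b2.png

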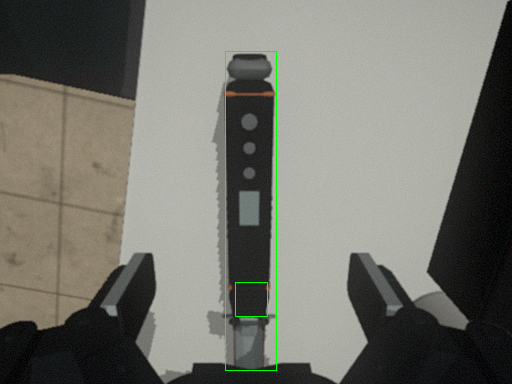

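The picture shows the handle centred between the fingers at px (250,200), with the pad at (251,299). I'll go down and grasp.

Emit:
{"api": "servo_tool", "payload": {
  "xyz": [
    [0.005, 0, 0.03],
    [0, 0, 0.03],
    [0, 0, 0.02],
    [0, 0, 0.008],
    [0, 0, 0]
  ],
  "rot": [
    [0, 0, 0],
    [0, 0, 0],
    [0, 0, 0],
    [0, 0, 0],
    [0, 0, 0]
  ],
  "fingers": [1, 1, 1, 1, 1]
}}

```text
time_s: 5.6
tcp_pos: [0.4182, -0.1261, 0.0033]
eef_rot: [-1.973, -2.444, 0.0]
ft_force: [-0.0, 0.1, 0.2]
width: 0.0855
finger_force: 0.0
```

Emit:
{"api": "servo_tool", "payload": {
  "xyz": [
    [0, 0, 0],
    [0, 0, 0],
    [0, 0, 0],
    [0, 0, 0],
    [0, 0, 0]
  ],
  "rot": [
    [0, 0, 0],
    [0, 0, 0],
    [0, 0, 0],
    [0, 0, 0],
    [0, 0, 0]
  ],
  "fingers": [0, 0, 0, 0, 0]
}}

```text
time_s: 6.1
tcp_pos: [0.4192, -0.1262, 0.0041]
eef_rot: [1.972, 2.444, 0.002]
ft_force: [-0.9, 0.4, 7.1]
width: 0.0292
finger_force: 59.4
```

Emit:
{"api": "servo_tool", "payload": {
  "xyz": [
    [0, 0, 0],
    [0, 0, 0],
    [0, 0, 0],
    [0, 0, 0],
    [0, 0, 0]
  ],
  "rot": [
    [0, 0, 0],
    [0, 0, 0],
    [0, 0, 0],
    [0, 0, 0],
    [0, 0, 0]
  ],
  "fingers": [0, 0, 0, 0, 0]
}}

```text
time_s: 6.6
tcp_pos: [0.4192, -0.1262, 0.0041]
eef_rot: [1.971, 2.444, 0.002]
ft_force: [-0.4, -0.6, 7.4]
width: 0.0289
finger_force: 59.4
```

Emit:
{"api": "servo_tool", "payload": {
  "xyz": [
    [0, 0, -0.01],
    [0, 0, -0.02],
    [0, 0, -0.03],
    [0, 0, -0.04],
    [0, 0, -0.04]
  ],
  "rot": [
    [0, 0, 0],
    [0, 0, 0],
    [0, 0, 0],
    [0, 0, 0],
    [0, 0, 0]
  ],
  "fingers": [0, 0, 0, 0, 0]
}}

```text
time_s: 7.1
tcp_pos: [0.4165, -0.1258, 0.1443]
eef_rot: [-1.972, -2.442, 0.002]
ft_force: [0.8, -0.1, -4.3]
width: 0.029
finger_force: 60.0
```

Emit:
{"api": "servo_tool", "payload": {
  "xyz": [
    [0, 0, -0.03],
    [0, 0, -0.02],
    [0, 0, -0.01],
    [0, 0, 0],
    [0, 0, 0]
  ],
  "rot": [
    [0, 0, 0],
    [0, 0, 0],
    [0, 0, 0],
    [0, 0, 0],
    [0, 0, 0]
  ],
  "fingers": [0, 0, 0, 0, 0]
}}

```text
time_s: 7.6
tcp_pos: [0.4172, -0.1258, 0.2023]
eef_rot: [-1.972, -2.443, 0.001]
ft_force: [-0.1, 0.1, -4.7]
width: 0.0292
finger_force: 60.2
```

```bash
cat > d.py <<'E'
from h import *
import sys
np.set_printoptions(precision=4,suppress=True)
o,T=tool()
for n in sys.argv[1:]:
    p=capture(n)
    for t in ("curling_iron","thumb_pad"):
        for d in silhouettes(t,p)[:1]:
            w=world(p,d["mask"]); q=(w-o)@T
            print(n,t,d["score"],len(w),"world",np.median(w,axis=0),"tool",np.median(q,axis=0))
            if t=="curling_iron":
                m=(np.abs(q[:,1])<.014)&(q[:,2]>-.06)
                for lo in np.arange(-.3,.15,.03):
                    k=m&(q[:,0]>lo)&(q[:,0]<=lo+.03)
                    if k.sum()>4: print("  x",round(lo+.015,3),"y",np.median(q[k,1]).round(4),"ztop(5%)",np.percentile(q[k,2],5).round(4),"n",k.sum())
    cv2.imwrite("pics/d_%s.png"%n,p["image"])
print(o,T.tolist(),sense()["ft_force"])
E
python3 d.py wrist side top
```

```text
wrist curling_iron 0.87 22497 world [ 0.4103 -0.0903  0.2277] tool [ 0.0363  0.0003 -0.0254]
  x -0.045 y 0.0001 ztop(5%) -0.0267 n 1144
  x -0.015 y -0.0001 ztop(5%) -0.027 n 3717
  x 0.015 y -0.0001 ztop(5%) -0.027 n 4638
  x 0.045 y -0.0001 ztop(5%) -0.0271 n 5794
  x 0.075 y 0.0003 ztop(5%) -0.0264 n 6138
  x 0.105 y 0.0068 ztop(5%) 0.2016 n 5
side curling_iron 0.61 646 world [ 0.4425 -0.2348  0.2273] tool [-0.1128 -0.0027 -0.0251]
  x -0.255 y -0.003 ztop(5%) -0.0239 n 42
  x -0.225 y -0.0037 ztop(5%) -0.0304 n 75
  x -0.195 y -0.0033 ztop(5%) -0.0292 n 68
  x -0.165 y -0.004 ztop(5%) -0.0287 n 58
  x -0.135 y -0.0038 ztop(5%) -0.0289 n 60
  x -0.105 y -0.0044 ztop(5%) -0.0369 n 83
  x -0.075 y -0.0032 ztop(5%) -0.0571 n 70
  x -0.045 y -0.0051 ztop(5%) -0.0594 n 47
  x -0.015 y -0.0059 ztop(5%) -0.0308 n 27
  x 0.015 y 0.0034 ztop(5%) -0.0302 n 29
side thumb_pad 0.48 39 world [ 0.4287 -0.1782  0.2661] tool [-0.0531 -0.0003 -0.0639]
top curling_iron 0.73 437 world [ 0.4534 -0.2956  0.2275] tool [-0.1734 -0.001  -0.0254]
  x -0.255 y -0.0016 ztop(5%) -0.0309 n 18
  x -0.225 y -0.0014 ztop(5%) -0.0308 n 90
  x -0.195 y -0.0022 ztop(5%) -0.0284 n 90
  x -0.165 y -0.0017 ztop(5%) -0.0287 n 91
  x -0.135 y -0.0001 ztop(5%) -0.0292 n 92
  x -0.105 y 0.0009 ztop(5%) -0.0292 n 41
  x 0.075 y 0.0007 ztop(5%) -0.0279 n 10
top thumb_pad 0.44 1832 world [0.4153 0.2379 0.01  ] tool [0.3553 0.0748 0.1925]
[ 0.4172 -0.1258  0.2023] [[-0.21114733688468057, 0.9774523657624886, -0.0019169746532297699], [0.9774537665003594, 0.2111487689971564, 0.0005759385783759955], [0.000967719364195718, -0.0017521461980519188, -0.9999979967494599]] [-0.1415  0.3132 -4.5401]
```

View pics/d_wrist.png

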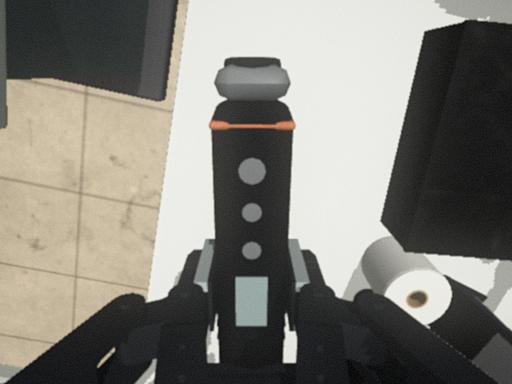

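The iron is held level and centred: the handle is straight at px (251,200), and its underside is about 4 mm below the TCP. I'll carry it over the stand.

Emit:
{"api": "servo_tool", "payload": {
  "xyz": [
    [0, 0, -0.03],
    [0, 0, -0.04],
    [0, 0, -0.04],
    [0, 0, -0.03],
    [0, 0, -0.02]
  ],
  "rot": [
    [0, 0, 2],
    [0, 0, 3],
    [0, 0, 4],
    [0, 0, 3],
    [0, 0, 1.6]
  ],
  "fingers": [0, 0, 0, 0, 0]
}}

```text
time_s: 8.55
tcp_pos: [0.419, -0.1264, 0.3659]
eef_rot: [2.249, 2.19, 0.004]
ft_force: [0.5, 0.3, -4.8]
width: 0.0288
finger_force: 61.1
```

Emit:
{"api": "servo_tool", "payload": {
  "xyz": [
    [0.015, -0.001, 0],
    [0.03, -0.001, 0],
    [0.04, -0.001, 0],
    [0.04, -0.001, 0],
    [0.04, -0.001, 0]
  ],
  "rot": [
    [0, 0, 0],
    [0, 0, 0],
    [0, 0, 0],
    [0, 0, 0],
    [0, 0, 0]
  ],
  "fingers": [0, 0, 0, 0, 0]
}}

```text
time_s: 9.05
tcp_pos: [0.417, 0.0403, 0.3633]
eef_rot: [2.249, 2.193, 0.001]
ft_force: [0.3, 0.5, -5.3]
width: 0.0287
finger_force: 61.0
```

Emit:
{"api": "servo_tool", "payload": {
  "xyz": [
    [0.04, -0.001, 0],
    [0.04, -0.001, 0],
    [0.04, -0.001, 0],
    [0.04, -0.001, 0],
    [0.04, -0.001, 0]
  ],
  "rot": [
    [0, 0, 0],
    [0, 0, 0],
    [0, 0, 0],
    [0, 0, 0],
    [0, 0, 0]
  ],
  "fingers": [0, 0, 0, 0, 0]
}}

```text
time_s: 9.55
tcp_pos: [0.417, 0.2405, 0.3632]
eef_rot: [-2.249, -2.194, -0.0]
ft_force: [1.1, -0.3, -5.0]
width: 0.0287
finger_force: 60.9
```

Emit:
{"api": "servo_tool", "payload": {
  "xyz": [
    [0.035, 0, 0],
    [0.02, 0, 0],
    [0.01, 0, 0],
    [0, 0, 0],
    [0, 0, 0]
  ],
  "rot": [
    [0, 0, 0],
    [0, 0, 0],
    [0, 0, 0],
    [0, 0, 0],
    [0, 0, 0]
  ],
  "fingers": [0, 0, 0, 0, 0]
}}

```text
time_s: 10.05
tcp_pos: [0.4192, 0.3025, 0.363]
eef_rot: [2.25, 2.192, -0.002]
ft_force: [0.4, -1.0, -4.7]
width: 0.0291
finger_force: 60.9
```

```bash
python3 -c "
from h import *
o,T=tool();print(o,T.round(4).tolist())
d=np.array([.417,.3064,.0592])-o;print(d,d@T,'yaw err deg',np.degrees(np.arctan2(T[0,0],T[1,0]))-1.37)"
```

```text
[0.41920216 0.30251809 0.36304277] [[0.026, 0.9997, -0.0003], [0.9997, -0.026, -0.0012], [-0.0012, -0.0003, -1.0]]
[-0.00220216  0.00388191 -0.30384277] [ 0.00419042 -0.00221788  0.30383856] yaw err deg 0.12190452567632715
```

Emit:
{"api": "servo_tool", "payload": {
  "xyz": [
    [0.004, -0.002, 0.03],
    [0, 0, 0.045],
    [0, 0, 0.045],
    [0, 0, 0.045],
    [0, 0, 0.04]
  ],
  "rot": [
    [0, 0, 0],
    [0, 0, 0],
    [0, 0, 0],
    [0, 0, 0],
    [0, 0, 0]
  ],
  "fingers": [0, 0, 0, 0, 0]
}}

```text
time_s: 10.55
tcp_pos: [0.4175, 0.3056, 0.1569]
eef_rot: [2.251, 2.19, -0.0]
ft_force: [0.4, -0.1, -5.5]
width: 0.0289
finger_force: 60.9
```

Emit:
{"api": "servo_tool", "payload": {
  "xyz": [
    [0, 0, 0.03],
    [0, 0, 0.01],
    [0, 0, 0.005],
    [0, 0, 0],
    [0, 0, 0]
  ],
  "rot": [
    [0, 0, 0],
    [0, 0, 0],
    [0, 0, 0],
    [0, 0, 0],
    [0, 0, 0]
  ],
  "fingers": [0, 0, 0, 0, 0]
}}

```text
time_s: 11.05
tcp_pos: [0.4183, 0.3088, 0.1151]
eef_rot: [2.249, 2.193, 0.005]
ft_force: [0.3, -0.2, -4.8]
width: 0.0287
finger_force: 60.9
```

```bash
python3 d.py wrist; cat > e.py <<'E'
from h import *
np.set_printoptions(precision=4,suppress=True)
p=capture("wrist"); o,T=tool(); w=world(p,np.ones((384,512),bool)); q=(w-o)@T
for lo in np.arange(.015,.09,.01):
    k=(abs(q[:,0]-lo-.005)<.005)&(abs(q[:,1])<.04)
    a=k&(w[:,2]>.06)&(w[:,2]<.09); h=k&(w[:,2]>.10)&(w[:,2]<.2)
    f=lambda m,c:(np.percentile(q[m,c],[1,99]).round(4).tolist() if m.sum()>3 else None)
    print(round(lo+.005,3),"saddle y",f(a,1),"z",f(a&(q[:,1]>-1),2),"handle y",f(h,1))
E
python3 e.py
```

```text
wrist curling_iron 0.86 22297 world [0.4191 0.3451 0.1405] tool [ 0.0364  0.0001 -0.0253]
  x -0.045 y -0.0003 ztop(5%) -0.0267 n 1142
  x -0.015 y -0.0003 ztop(5%) -0.027 n 3709
  x 0.015 y 0.0001 ztop(5%) -0.0269 n 4642
  x 0.045 y 0.0001 ztop(5%) -0.0271 n 5778
  x 0.075 y 0.0001 ztop(5%) -0.0263 n 6076
  x 0.105 y -0.0036 ztop(5%) 0.1148 n 9
[0.4183 0.3088 0.1151] [[0.02505853651143075, 0.9996823695030795, 0.0026888385250342763], [0.9996841009497922, -0.025063621342472087, 0.0018743514629967653], [0.00194114814245268, 0.002641020618927298, -0.999994628462563]] [-0.522   0.3128 -5.3565]
0.02 saddle y None z None handle y [-0.0235, 0.0235]
0.03 saddle y [-0.0311, 0.0285] z [0.0322, 0.0433] handle y [-0.0144, 0.0148]
0.04 saddle y [-0.0312, 0.0285] z [0.032, 0.0429] handle y [-0.0143, 0.0148]
0.05 saddle y [-0.0311, 0.0285] z [0.0321, 0.0437] handle y [-0.0143, 0.0149]
0.06 saddle y None z None handle y [-0.0141, 0.0149]
0.07 saddle y None z None handle y [-0.0137, 0.0144]
0.08 saddle y None z None handle y [-0.012, 0.0128]
0.09 saddle y None z None handle y [-0.0094, 0.0104]
```

View pics/d_wrist.png

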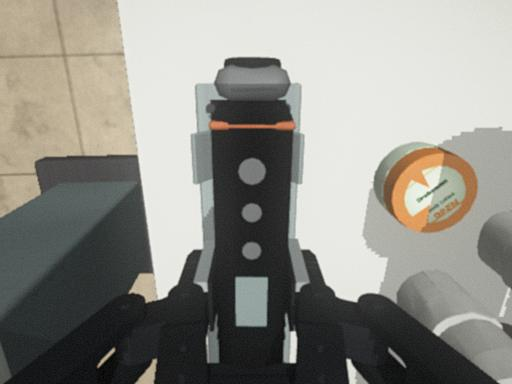

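The picture shows the handle over the saddle (lips at px 193–302, row 155), with the saddle centre 1.3 mm to the left. I'll correct for that and lower.

Emit:
{"api": "servo_tool", "payload": {
  "xyz": [
    [0, -0.0013, 0.015],
    [0, 0, 0.015],
    [0, 0, 0.012],
    [0, 0, 0.008],
    [0, 0, 0]
  ],
  "rot": [
    [0, 0, 0],
    [0, 0, 0],
    [0, 0, 0],
    [0, 0, 0],
    [0, 0, 0]
  ],
  "fingers": [0, 0, 0, 0, 0]
}}

```text
time_s: 11.75
tcp_pos: [0.415, 0.3076, 0.0624]
eef_rot: [-2.248, -2.194, 0.003]
ft_force: [-0.7, 0.5, -5.2]
width: 0.0288
finger_force: 60.9
```

Emit:
{"api": "servo_tool", "payload": {
  "xyz": [
    [0, 0, 0.002],
    [0, 0, 0.002],
    [0, 0, 0],
    [0, 0, 0],
    [0, 0, 0]
  ],
  "rot": [
    [0, 0, 0],
    [0, 0, 0],
    [0, 0, 0],
    [0, 0, 0],
    [0, 0, 0]
  ],
  "fingers": [0, 0, 0, 0, 0]
}}

```text
time_s: 12.25
tcp_pos: [0.4161, 0.3084, 0.0597]
eef_rot: [2.248, 2.194, 0.002]
ft_force: [-0.4, -0.1, -5.2]
width: 0.0286
finger_force: 61.0
```

Emit:
{"api": "servo_tool", "payload": {
  "xyz": [
    [0, 0, 0.001],
    [0, 0, 0],
    [0, 0, 0]
  ],
  "rot": [
    [0, 0, 0],
    [0, 0, 0],
    [0, 0, 0]
  ],
  "fingers": [0, 0, 0]
}}

```text
time_s: 12.55
tcp_pos: [0.4162, 0.3084, 0.0591]
eef_rot: [2.248, 2.194, 0.002]
ft_force: [-0.2, -1.9, 5.2]
width: 0.0291
finger_force: 62.0
```

Emit:
{"api": "servo_tool", "payload": {
  "xyz": [
    [0, 0, 0.001],
    [0, 0, 0],
    [0, 0, 0]
  ],
  "rot": [
    [0, 0, 0],
    [0, 0, 0],
    [0, 0, 0]
  ],
  "fingers": [0, 0, 0]
}}

```text
time_s: 12.85
tcp_pos: [0.4163, 0.3084, 0.059]
eef_rot: [2.248, 2.194, 0.002]
ft_force: [-3.3, -3.4, 14.4]
width: 0.0291
finger_force: 63.6
```

Seated: the upward force is 14 N at the expected height. Releasing and lifting.

Emit:
{"api": "servo_tool", "payload": {
  "xyz": [
    [0, 0, -0.001],
    [0, 0, 0],
    [0, 0, 0],
    [0, 0, 0],
    [0, 0, 0]
  ],
  "rot": [
    [0, 0, 0],
    [0, 0, 0],
    [0, 0, 0],
    [0, 0, 0],
    [0, 0, 0]
  ],
  "fingers": [0.7, 0.7, 0.7, 0.7, 0.7]
}}

```text
time_s: 13.35
tcp_pos: [0.4154, 0.308, 0.0581]
eef_rot: [-2.249, -2.194, 0.001]
ft_force: [-0.5, -0.3, 0.8]
width: 0.0598
finger_force: 0.0
```

Emit:
{"api": "servo_tool", "payload": {
  "xyz": [
    [0, 0, -0.01],
    [0, 0, -0.03],
    [0, 0, -0.04],
    [0, 0, -0.04],
    [0, 0, -0.03]
  ],
  "rot": [
    [0, 0, 0],
    [0, 0, 0],
    [0, 0, 0],
    [0, 0, 0],
    [0, 0, 0]
  ],
  "fingers": [0.7, 0.7, 0.7, 0.7, 0.7]
}}

```text
time_s: 13.85
tcp_pos: [0.4161, 0.3087, 0.2116]
eef_rot: [2.248, 2.194, 0.005]
ft_force: [0.5, 0.9, -1.0]
width: 0.0602
finger_force: 0.0
```

Emit:
{"api": "servo_tool", "payload": {
  "xyz": [
    [0.02, 0, -0.03],
    [0.02, 0, -0.03],
    [0, 0, -0.03],
    [0, 0, 0],
    [0, 0, 0]
  ],
  "rot": [
    [0, 0, 0],
    [0, 0, 0],
    [0, 0, 0],
    [0, 0, 0],
    [0, 0, 0]
  ],
  "fingers": [0, 0, 0, 0, 0]
}}

```text
time_s: 14.35
tcp_pos: [0.4168, 0.3482, 0.2995]
eef_rot: [2.248, 2.194, 0.003]
ft_force: [0.3, -0.1, -0.1]
width: 0.0002
finger_force: 0.0
```

```bash
python3 b.py f0 thumb_pad curling_iron; cat > g.py <<'E'
from h import *
np.set_printoptions(precision=4,suppress=True)
w=np.load("pics/curling_iron.npy"); w=w[(w[:,2]>.05)&(w[:,2]<.2)]
for y in np.arange(.02,.41,.02):
    m=w[abs(w[:,1]-y)<.01]
    if len(m)>20: print(round(y,2),"x",np.percentile(m[:,0],[2,98]),"ztop",np.percentile(m[:,2],[50,90]))
t=np.load("pics/thumb_pad.npy"); t=t[t[:,2]>.115]; print("pad",len(t),np.median(t,axis=0),t.min(0),t.max(0))
E
python3 g.py
```

```text
cam [0.4183 0.4324 0.442 ] [-0.0052 -0.3233 -0.9463]
thumb_pad 0.54 [250, 233, 259, 239] ((0.4155205488204956, 0.26910001039505005), (0.0026010123547166586, 0.013537601567804813), 89.20463562011719) [[0.4087585465040733, 0.26779080235220987, 0.12355507607787021], [0.41500963107496186, 0.2695139802706006, 0.12504794164042474], [0.42191220477963715, 0.2703904541347981, 0.12711265792208307]]
curling_iron 0.82 [239, 106, 263, 363] ((0.4150056540966034, 0.1837184727191925), (0.42573848366737366, 0.036621689796447754), 89.27186584472656) [[0.40114818729668805, 0.07124301755183218, 0.010775887116360528], [0.41618922737612346, 0.32059414851414336, 0.08457541185392975], [0.4324484192842159, 0.3950238534938155, 0.12607183054990412]]
[0.4161 0.3472 0.2973] [-2.2491 -2.1933  0.0034]
0.08 x [0.4036 0.4184] ztop [0.0866 0.0892]
0.1 x [0.4055 0.4174] ztop [0.0856 0.0862]
0.24 x [0.4015 0.4301] ztop [0.0825 0.084 ]
0.26 x [0.401  0.4302] ztop [0.0849 0.1248]
0.28 x [0.4015 0.4304] ztop [0.0847 0.0859]
0.3 x [0.4023 0.4308] ztop [0.0849 0.0862]
0.32 x [0.403 0.431] ztop [0.0847 0.0859]
0.34 x [0.4016 0.4323] ztop [0.0846 0.0859]
0.36 x [0.4033 0.4325] ztop [0.0846 0.086 ]
0.38 x [0.405  0.4316] ztop [0.0832 0.0855]
0.4 x [0.4076 0.4299] ztop [0.0798 0.0828]
pad 37 [0.415  0.2695 0.125 ] [0.4088 0.2677 0.1235] [0.4223 0.2704 0.1275]
```

View pics/f0.png

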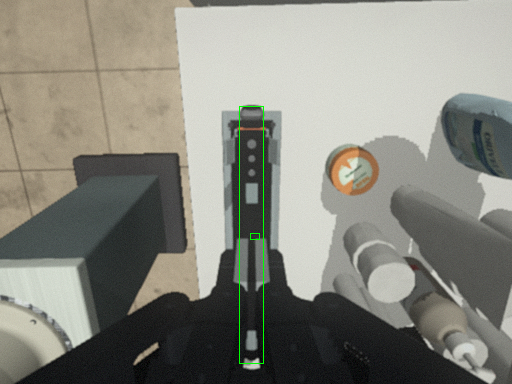

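The iron lies level in the rest. Its handle runs from px (251,110) to the fingers, with the top at z 0.085. The pad's tail edge is near px (254,236), so the pad centre is at about (0.4153, 0.2585, 0.123). Now I'll bring the shut fingers over the pad.

Emit:
{"api": "servo_tool", "payload": {
  "xyz": [
    [-0.025, 0, 0.01],
    [-0.035, 0, 0.03],
    [-0.027, 0.001, 0.04],
    [0, 0, 0.04],
    [0, 0, 0.03]
  ],
  "rot": [
    [0, 0, 0],
    [0, 0, 0],
    [0, 0, 0],
    [0, 0, 0],
    [0, 0, 0]
  ],
  "fingers": [0, 0, 0, 0, 0]
}}

```text
time_s: 15.0
tcp_pos: [0.4141, 0.2585, 0.1454]
eef_rot: [-2.251, -2.191, 0.006]
ft_force: [0.3, 1.3, 0.3]
width: -0.0002
finger_force: 0.0
```

Emit:
{"api": "servo_tool", "payload": {
  "xyz": [
    [0, 0, 0.01],
    [0, 0, 0.005],
    [0, 0, 0],
    [0, 0, 0],
    [0, 0, 0]
  ],
  "rot": [
    [0, 0, 0],
    [0, 0, 0],
    [0, 0, 0],
    [0, 0, 0],
    [0, 0, 0]
  ],
  "fingers": [0, 0, 0, 0, 0]
}}

```text
time_s: 15.5
tcp_pos: [0.4164, 0.2618, 0.1347]
eef_rot: [2.248, 2.194, 0.004]
ft_force: [0.2, 0.5, -0.2]
width: 0.0
finger_force: 0.0
```

```bash
python3 d.py wrist side top | grep -v "  x"; python3 -c "
import cv2;a=cv2.imread('pics/d_wrist.png');b=cv2.imread('pics/d_side.png')[100:200,180:280]
import numpy as np
cv2.imwrite('pics/k.png',np.hstack([cv2.resize(a,(500,375)),cv2.resize(b,(300,300),interpolation=2).copy() if 0 else cv2.copyMakeBorder(cv2.resize(b,(300,300)),0,75,0,0,0)]))"
```

```text
wrist curling_iron 0.63 12770 world [0.4164 0.3199 0.0846] tool [ 0.058  -0.001   0.0501]
wrist thumb_pad 0.85 460 world [0.4138 0.2686 0.1246] tool [ 0.0067 -0.0027  0.01  ]
top curling_iron 0.76 577 world [0.4133 0.1835 0.0837] tool [-0.0785 -0.0008  0.0508]
[0.4164 0.2618 0.1347] [[0.024461953330129904, 0.9996983216088009, 0.0022087579815433], [0.9996996217075684, -0.02446520229132043, 0.0014561025339227518], [0.0015097009700839228, 0.0021724754063637075, -0.9999965005706719]] [ 0.1623 -0.1086  0.2881]
```

View pics/k.png

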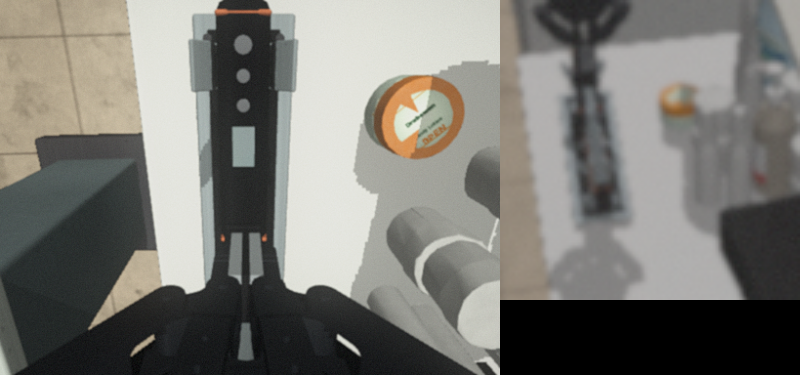

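The fingers are above the pad, with fingertips at px (245,240) and the iron centred below. Now I'll press.

Emit:
{"api": "servo_tool", "payload": {
  "xyz": [
    [0, -0.001, 0.004],
    [0, 0, 0.004],
    [0, 0, 0],
    [0, 0, 0]
  ],
  "rot": [
    [0, 0, 0],
    [0, 0, 0],
    [0, 0, 0],
    [0, 0, 0]
  ],
  "fingers": [0, 0, 0, 0]
}}

```text
time_s: 16.35
tcp_pos: [0.4144, 0.261, 0.1253]
eef_rot: [-2.249, -2.194, 0.001]
ft_force: [0.1, -1.3, 3.1]
width: 0.0003
finger_force: 1.4
```

Emit:
{"api": "servo_tool", "payload": {
  "xyz": [
    [0.001, 0, 0.003],
    [0.001, 0, 0.003],
    [0.001, 0, 0.002],
    [0, 0, 0],
    [0, 0, 0]
  ],
  "rot": [
    [0, 0, 0],
    [0, 0, 0],
    [0, 0, 0],
    [0, 0, 0],
    [0, 0, 0]
  ],
  "fingers": [0, 0, 0, 0, 0]
}}

```text
time_s: 16.85
tcp_pos: [0.4147, 0.2651, 0.1176]
eef_rot: [-2.248, -2.194, -0.002]
ft_force: [-0.9, 3.2, 4.9]
width: -0.0004
finger_force: 2.5
```

Emit:
{"api": "servo_tool", "payload": {
  "xyz": [
    [0.001, 0, 0.003],
    [0.001, 0, 0.003],
    [0, 0, 0.002],
    [0, 0, 0],
    [0, 0, 0]
  ],
  "rot": [
    [0, 0, 0],
    [0, 0, 0],
    [0, 0, 0],
    [0, 0, 0],
    [0, 0, 0]
  ],
  "fingers": [0, 0, 0, 0, 0]
}}

```text
time_s: 17.35
tcp_pos: [0.415, 0.2681, 0.1101]
eef_rot: [-2.247, -2.195, -0.005]
ft_force: [-1.9, 6.2, 8.1]
width: 0.0002
finger_force: 4.0
```

```bash
cat > m.py <<'E'
from h import *
np.set_printoptions(precision=4,suppress=True)
s=sense();print(s["tcp_pos"],s["ft_force"])
for n in ("top","side","wrist"):
    p=capture(n); w=world(p,np.ones((384,512),bool)); cv2.imwrite("pics/m_%s.png"%n,p["image"])
    for y in np.arange(.05,.24,.0125):
        m=w[(abs(w[:,1]-y)<.008)&(abs(w[:,0]-.413)<.014)&(w[:,2]>.05)&(w[:,2]<.16)]
        if len(m)>3: print(n,"ironx",round((.2935-y)*1000),"z",np.percentile(m[:,2],[10,50,90]),len(m))
    for t in ("thumb_pad","clip"):
      for d in silhouettes(t,p)[:1]:
        q=world(p,d["mask"]); q=q[q[:,2]>.05] if len(q) else q
        if len(q): print(n,t,d["score"],np.percentile(q,[5,50,95],axis=0).tolist())
E
python3 m.py
```

```text
[0.415  0.2681 0.1101] [-1.9294  6.1685  8.1362]
top ironx 244 z [0.0684 0.0777 0.0809] 14
top ironx 231 z [0.0746 0.0793 0.0825] 35
top ironx 218 z [0.0755 0.0825 0.1294] 52
top ironx 206 z [0.0757 0.1193 0.124 ] 43
top ironx 194 z [0.1017 0.1157 0.1191] 38
top ironx 181 z [0.084  0.1124 0.1166] 34
top ironx 168 z [0.0668 0.1073 0.112 ] 36
top ironx 156 z [0.0677 0.1046 0.1087] 44
top ironx 144 z [0.0743 0.1016 0.1059] 41
top ironx 131 z [0.0737 0.0977 0.1013] 36
top ironx 118 z [0.089  0.0937 0.0974] 37
top ironx 106 z [0.0873 0.0917 0.0942] 32
top ironx 94 z [0.0741 0.088  0.0917] 40
top ironx 81 z [0.0795 0.0901 0.0938] 44
top ironx 68 z [0.0782 0.0898 0.0984] 42
top ironx 56 z [0.0817 0.0862 0.1065] 45
top clip 0.67 [[0.4037938527236897, 0.08260672596813924, 0.08711160580272448], [0.4136976914330989, 0.16012754605312796, 0.10379003288217739], [0.4229985119027274, 0.24977991293883509, 0.12298665679290788]]
side ironx 244 z [0.0678 0.076  0.081 ] 18
side ironx 231 z [0.0694 0.0786 0.0859] 28
side ironx 218 z [0.0744 0.0811 0.1272] 22
side ironx 206 z [0.0754 0.0826 0.1226] 24
side
[... 612 characters left out ...]
0800146571158035, 0.10016490983539947], [0.42517571224715595, 0.26418604393853573, 0.11928980009350178]]
wrist ironx 118 z [0.0939 0.0944 0.0951] 24
wrist ironx 106 z [0.0914 0.0932 0.0947] 301
wrist ironx 94 z [0.0897 0.0908 0.0919] 209
wrist ironx 81 z [0.0897 0.0906 0.091 ] 20
wrist thumb_pad 0.75 [[0.40645452213080013, 0.27207689666183227, 0.10619167228257288], [0.4181456311482634, 0.2770941803098727, 0.10844849027476955], [0.42498069404461974, 0.27820414563404394, 0.11016799617208972]]
wrist clip 0.67 [[0.4079224353206518, 0.18348974050935715, 0.08993652052024523], [0.4140750673781791, 0.1974792050191554, 0.0937785016456385], [0.4240447587120975, 0.277711369384625, 0.10985195535068823]]
```

Emit:
{"api": "servo_tool", "payload": {
  "xyz": [
    [0.002, 0, 0],
    [0.0015, 0, 0.002],
    [0.0015, 0, 0.002],
    [0, 0, 0.001],
    [0, 0, 0]
  ],
  "rot": [
    [0, 0, 0],
    [0, 0, 0],
    [0, 0, 0],
    [0, 0, 0],
    [0, 0, 0]
  ],
  "fingers": [0, 0, 0, 0, 0]
}}

```text
time_s: 18.3
tcp_pos: [0.415, 0.2706, 0.1044]
eef_rot: [2.249, 2.193, -0.001]
ft_force: [-0.4, 0.4, 6.0]
width: -0.0002
finger_force: 3.1
```

```bash
cat > n.py <<'E'
from h import *
np.set_printoptions(precision=4,suppress=True)
s=sense();print(s["tcp_pos"],s["ft_force"])
for n in ("top","side"):
    p=capture(n); w=world(p,np.ones((384,512),bool)); cv2.imwrite("pics/n_%s.png"%n,p["image"])
    for d in silhouettes("clip",p)[:1]:
        q=world(p,d["mask"]); q=q[(q[:,1]<.195)&(q[:,1]>.05)&(abs(q[:,0]-.413)<.014)&(q[:,2]>.07)]
        P=[]
        for y in np.arange(.08,.19,.01):
            m=q[abs(q[:,1]-y)<.006]
            if len(m)>4: P.append((.2935-y,np.percentile(m[:,2],75)))
        P=np.array(P); v=cv2.fitLine(P.astype(np.float32),cv2.DIST_HUBER,0,.01,.01).ravel(); print(n,"clip angle",np.arctan2(v[1],v[0]),len(P),P[:,1])
    b=w[(abs(w[:,0]-.4165)<.01)&(w[:,1]>.30)&(w[:,1]<.43)&(w[:,2]>.06)&(w[:,2]<.1)]
    if len(b): print("tail",b[:,1].max())
p=capture("wrist")
for t in ("thumb_pad","curling_iron"):
    for d in silhouettes(t,p)[:1]:
        q=world(p,d["mask"]); q=q[q[:,2]>.06]; print(t,np.percentile(q,[2,50,98],axis=0).tolist())
E
python3 n.py
```

```text
[0.415  0.2706 0.1044] [-0.3757  0.3535  5.9593]
top clip angle 0.41295198 11 [0.1438 0.1388 0.134  0.1292 0.1248 0.1206 0.1164 0.1117 0.1091 0.1045
 0.0992]
side clip angle 0.42889872 3 [0.1217 0.1208 0.1129]
tail 0.3892815171690215
thumb_pad [[0.40624030445984405, 0.27274248590434846, 0.08457703381436257], [0.41771480677798295, 0.2789529637604978, 0.10109794898126143], [0.425212929319161, 0.28236296891929386, 0.11010400464782087]]
curling_iron [[0.40250938932604774, 0.20394430721716322, 0.07840070854020018], [0.41651300609712566, 0.33232977404470093, 0.08455303731790594], [0.4310173862280271, 0.38205473457993244, 0.09881208638958745]]
```

Emit:
{"api": "servo_tool", "payload": {
  "xyz": [
    [0, 0, 0.0003],
    [0, 0, 0],
    [0, 0, 0],
    [0, 0, 0],
    [0, 0, 0]
  ],
  "rot": [
    [0, 0, 0],
    [0, 0, 0],
    [0, 0, 0],
    [0, 0, 0],
    [0, 0, 0]
  ],
  "fingers": [0, 0, 0, 0, 0]
}}

```text
time_s: 19.15
tcp_pos: [0.415, 0.2706, 0.1042]
eef_rot: [2.249, 2.193, -0.0]
ft_force: [-1.1, -0.2, 5.6]
width: -0.0001
finger_force: 3.1
```

```bash
python3 n.py | head -4; python3 -c "
from station import hand_in; print(hand_in())"
```

```text
[0.415  0.2706 0.1042] [-1.1256 -0.1608  5.5813]
top clip angle 0.40929708 11 [0.146  0.1392 0.1341 0.1293 0.1257 0.1199 0.1176 0.1124 0.1084 0.1034
 0.0999]
side clip angle -0.16646773 11 [0.0848 0.0885 0.0877 0.1283 0.0879 0.1222 0.1134 0.0839 0.1093 0.1055
the job is handed in; nothing more can be done
None
```

I handed the job in at about 19 s: the iron lies level in the rest with its pad up, and the fingers hold the clip at about 0.41–0.43 rad (23–25°), short of its stop. The last side-camera angle reading was unusable, so that figure comes from the top camera and the fingertip height; I kept clear of the pot, bottle and timer but did not re-measure them.

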